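Twist a snug sample cup home in a tilted holder

ROBOT

A 6-joint arm with a two-finger parallel gripper is mounted at the origin on the work surface. World frame = base frame: x ahead of the robot, y to its left, z up, the work surface at z = 0. Lengths are in mm, angles in rad, forces in N, time in s.
With the tool pointing down it reaches from about 250 to 775 mm from the base axis. Payload 4 kg.
Tool frame: the origin (TCP) lies at the very end of the fingers, on their centre line; the grasp point (between the pads) lies bot.tcp_to_grasp behind it (bot.tcp_to_grasp is the distance from the TCP to the grasp point, in mm); z points along the fingers, y is the line along which they close (so a half turn about z gives the same grasp; the last joint's range is limited). The gripper opens to 85 mm and grips with 20 to 120 N. Pads are 22 mm wide; open, the fingers measure 114 mm over their backs; the gripper's body (76 mm by 85 mm) begins 54 mm behind the grasp point. The pads swing forward as they close: fully open they stand 13 mm farther back than shut.
Start: joints at [1.036, 0.087, 1.371, -0, 1.684, -0.103], TCP at [230.189, 499.53, 231.341] pointing down, gripper open.
Joint ranges: [-3.1, 3.1], [-0.76, 2.03], [0.27, 2.55], [-1.08, 4.22], [0.17, 2.65], [-2.57, 2.57]. Speed limits (rad/s): [2.79, 2.79, 3.14, 3.14, 3.14, 3.14].

INTERFACE

Orientations are given as a 3x3 rotation matrix whose columns are the frame's x, y, z axes.
In Python, from cell import bot gives the robot as it stands.
- The arm moves only by the shell command python3 -m jog 'ROWS'. ROWS is JSON, a list that holds one entry, the list of rows, each a list of 5 numbers: the shift along the tool's x, y, z in mm, then the turn about the tool's z in rad, then the gripper command: -1 is shut, 1 is fully open, values between are in proportion. A call has exactly 5 rows; each row shifts and turns the commanded pose from where the row before left it, along the tool's axes as they then stand; what a row does not reach is not made up. A row lasts 1/8 s, in which the tool goes at most 62.5 mm and 10.7 degrees, less where a joint would pass 70% of its speed; a pose out of reach is approached as far as the arm can. A call is refused whole if a number of a shift passes 62.5 or a number of a turn 0.188, either way. A call with a gripper value outside its range is refused whole. The fingers move at their own pace and stop on an object; the grip force is fixed at half the most. Time passes only in rows, so rows that do not move let the fingers close, or fill a call up. It gives the time, the measured TCP pose, the force, the opening and the grip force at its end, in the units of the state.
- bot.sense(): the state, without advancing time (a new reading comes with each control period).
- bot.snapshot(name): name is "side" or "top"; returns the picture (420x560x3 uint8, blue, green, red); there is no depth.
- bot.camera_model(name): a dict with "K" (3x3 intrinsics, pixels), "rvec" (rotation vector, rad) and "tvec" (3), from world to camera coordinates, as OpenCV has them. Camera axes: x right, y down, z forward; pixel columns grow to the right and rows downward; lengths in mm; the calibration is good to about 2 mm. A picture is of the moment at which its call begins. camera_model takes no time and is no camera call.
- bot.job_done(): hands the job in; it is judged then, once.
The state is a dict: "time_s": time; "joint_positions": joint angles; "joint_velocities": joint speeds; "joint_torque": joint torques, N m; "position": TCP position; "orientation": TCP orientation; "wrist_force": force on the tool from outside, world axes, zero at the start; "moment": the same for the moment, N m; "gripper_width": finger opening in mm; "grip_force": force on a finger pad.
Only numpy, scipy, OpenCV 4.12 (cv2) and the standard library are available. Lean on these libraries where they do the work, as an engineer would, in place of code of your own. Each camera call takes 0.05 s, during which the arm holds its last target. There are 200 camera calls.

TASK

Take the medium-width sample cup with the tapered foot and fit it in the bore of the tilted, spring-mounted holder. It is too snug to push straight in: work it down by twisting under light pressure, turning to and fro or taking fresh grips, until its foot rests fully home on the bore's floor, then let go. Never press so hard that the sprung holder is driven close to its stop, and leave everything else on the bench undisturbed.

Things in the scene. Friction and masses are not known exactly. Their poses are not given: they have to be found in the camera images.
- cup: The sample cup to fit: plain aluminium solid of revolution, 34 mm diameter, 68 mm tall, filled nearly to the rim with set resin, about 0.11 kg (70 to 140 % of that); its lowest 10 mm taper to a 31 mm foot. Stands upright and loose on the bench. Origin at the centre of the underside of the foot, z up along its axis towards the rim.
- holder_floor (a point): Centre of the bore's floor in the holder: dark steel sleeve, 55 mm outside, bore 36 mm wide and 36 mm deep, about 145 mm above the bench on a black mount (base 130 x 100 mm). z = the bore's axis, pointing out of the mouth, 26 degrees off vertical, leaning towards the robot, give or take the mount's yaw. The foot lands here, with 32 mm of cup left outside. The point moves with the holder.
- holder_mouth (a point): Centre of the bore's mouth, 36 mm along the axis from holder_floor, same axes. Four sprung, rubber-tipped plungers round the bore, 5.5 mm below the mouth, squeeze the cup once its taper has passed. Pushed straight they resist with more than 26 N; while the cup turns, friction follows the turning and only about 10 to 15 N is left along the axis. They hold the cup where it is left.
- holder (a joint): How far the holder has been pushed along its axis into its sprung mount, m: about 0 at rest; it must stay under 10 mm; spring 2500 N/m after the first 3 N (about 5 mm at 14 N, 10 mm at 26 N); hard stop at 0.013. While the cup is worked in, the holder, and the bore floor with it, give way by some mm. Springs back when let go.
- wide_cup: Bystander: straight aluminium cup, 52 mm diameter, 46 mm tall, no taper. Origin at the centre of its underside.
- slim_cup: Bystander: straight aluminium cup, 23 mm diameter, 68 mm tall, no taper. Origin at the centre of its underside.
- lens_post: Bystander: lens 48 mm in diameter on a 60 mm round foot, 129 mm tall. Origin at the centre of its underside.
- power_head: Bystander: flat black sensor disc, 52 mm diameter, 18 mm tall. Origin at the centre of its underside.
- lens_tube: Bystander: black lens tube standing on end, 36 mm diameter, 45 mm tall. Origin at the centre of its underside.
- wipe_jar: Bystander: jar, 48 mm diameter, 75 mm tall. Origin at the centre of its underside.
- driver: Bystander: screwdriver 150 mm long lying on the bench. Origin on its axis.
There are look-alikes about, which are no part of the job. Leave any purple or yellow look-alike of the part that bears holder_floor alone.

How it is judged (in metres and radians):
On the way:
1. the cup's foot has entered the holder's bore (distance between cup and holder_floor below 0.031 m), for 0.1 s.
At the end, for the whole second after the job is handed in: The cup stands in the bore foot first, its foot within 2 mm of the bore's floor along the axis (6 mm in all), its axis within 0.1 rad of the bore's, at rest, and the holder has sprung back to within 2 mm of its rest height (z of cup in the frame of holder_floor below 0.002 m and distance between cup and holder_floor below 0.006 m and angle between the z axis of cup and the z axis of holder_floor, either way round below 0.1 rad and linear speed of cup below 0.01 m/s and value of joint holder below 0.002 m); the robot touches nothing.
It fails at once if the holder is pressed more than 10 mm into its sprung mount (about 26 N) (value of joint holder above 0.01 m).
It fails at once if a bystander is moved more than 25 mm or tipped (distance of any of wide_cup, slim_cup, lens_post, power_head, lens_tube, wipe_jar, driver from where it was at the start of the episode above 0.025 m or angle between any of wide_cup, slim_cup, lens_post, lens_tube, wipe_jar's own z axis and vertical above 0.5 rad).
It also fails if it takes over 61 s, if anything falls off the work surface, if the arm or the gripper's body presses on something with over 40 N, if the wrist force passes 120 N, or if a joint passes its speed limit or range.

## Working session

There is one attempt and no reset: what is moved stays moved. The work goes in short steps, Python scripts to look and compute and a shell command to move; the robot and the scene stay as the last step left them, time stands still between calls to the robot, and variables do not carry over. Pictures are saved under pics/ and viewed, at most 10 in all, crops included, and the job is handed in when it is done.

```bash
ls; mkdir -p pics; python3 - <<'E'
from cell import bot
import cv2
for n in ("side","top"):
    cv2.imwrite(f"pics/{n}0.png",bot.snapshot(n)); c=bot.camera_model(n); print(n,c)
s=bot.sense(); print(s, bot.tcp_to_grasp)
E
```

```text
pics
side {'K': array([[528.3142579 ,   0.        , 269.94693283],
       [  0.        , 528.3142579 , 211.53014796],
       [  0.        ,   0.        ,   1.        ]]), 'rvec': array([ 2.2998154 , -0.17707601,  0.05049147]), 'tvec': array([-500.13229513,  189.97373151, 1246.11662719])}
top {'K': array([[447.89162273,   0.        , 284.68893892],
       [  0.        , 447.89162273, 212.61994836],
       [  0.        ,   0.        ,   1.        ]]), 'rvec': array([ 2.15378719, -2.14123872,  0.18699422]), 'tvec': array([  18.27708212,  526.88845772, 1049.08102365])}
{'time_s': 0.1, 'joint_positions': array([ 1.03590121e+00,  8.79038188e-02,  1.37210772e+00, -2.36858404e-05,
        1.68362898e+00, -1.03094655e-01]), 'joint_velocities': array([ 1.06234283e-03, -1.02133948e-03, -3.77891603e-03,  1.46664479e-03,
        5.62681952e-05,  4.09642898e-04]), 'joint_torque': array([ 2.34891726e-03, -3.53015792e+01, -3.14217675e+01, -2.31265443e-05,
        7.97127024e-03,  1.86868419e-06]), 'position': array([229.95341604, 499.11909119, 230.24143735]), 'orientation': array([[-9.08212515e-01,  4.18508041e-01, -1.02365579e-03],
       [ 4.18509251e-01,  9.08210802e-01, -1.77382538e-03],
       [ 1.87335063e-04, -2.03941983e-03, -9.99997903e-01]]), 'wrist_force': array([0.44580274, 0.53547604, 0.55064446]), 'moment': array([ 0.01615744, -0.00558423, -0.01942584]), 'grip_force': 0.0, 'gripper_width': 85.23878532349654} 18.700000000000003
```

View pics/side0.png

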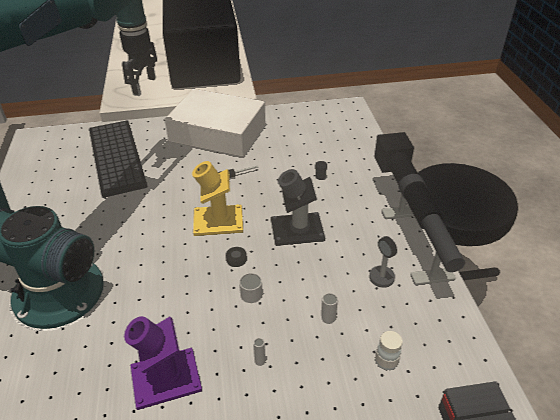

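View pics/top0.png

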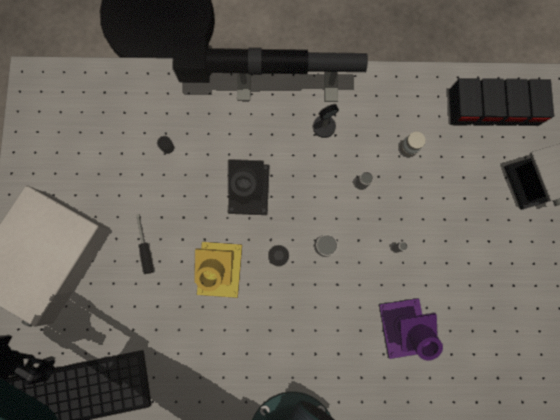

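Candidates for the cup: side (329,308)/top (365,180) is medium. (250,288)/(326,246) is the wide cup and (259,351)/(402,246) the slim one. Candidate holders: the dark one at side (297,190)/top (244,184), plus the yellow and purple look-alikes. I choose the medium cup and the dark holder, and check both in one close-up mosaic.

```bash
python3 - <<'E'
import cv2,numpy as np
s=cv2.imread("pics/side0.png");t=cv2.imread("pics/top0.png")
def c(im,x,y,w,h,z): return cv2.resize(np.clip(im[y:y+h,x:x+w]*1.6,0,255).astype('uint8'),(w*z,h*z),interpolation=cv2.INTER_CUBIC)
a=np.hstack([c(s,260,160,80,60,5),c(t,215,150,80,60,5)])
b=np.hstack([c(s,290,270,80,60,5),c(t,325,150,80,60,5)])
cv2.imwrite("pics/m.png",np.vstack([a,b]))
E
```

```text
(no output)
```

View pics/m.png

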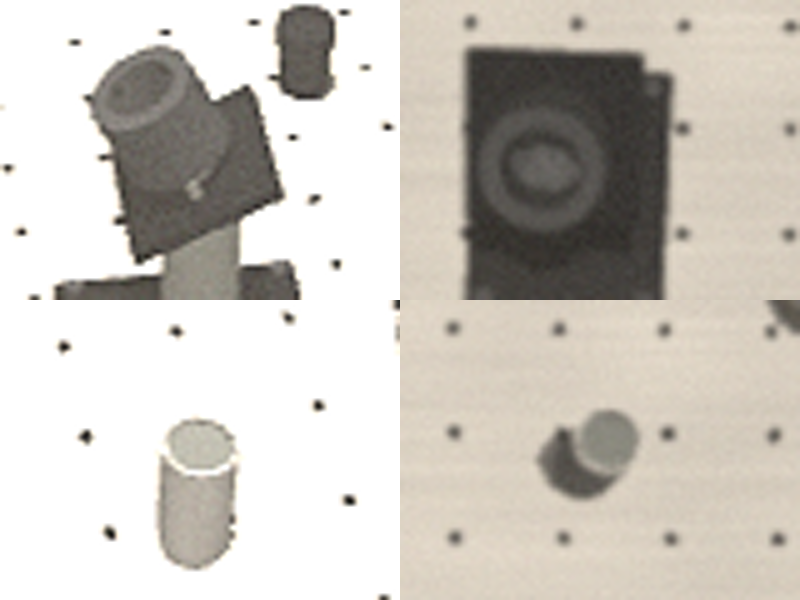

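The crops confirm the tapered medium cup, with its rim at side (329.4,298.8) and top (366.2,177.6). They also confirm the dark holder with its open bore, mouth at side (287.4,177.2) and top (243,183.4). Next I triangulate, and rectify the base for the yaw.

```bash
cat > h.py <<'E'
import cv2,numpy as np
from cell import bot
def cam(n):
    c=bot.camera_model(n); R=cv2.Rodrigues(np.array(c['rvec']))[0]; return c['K'],R,np.array(c['tvec']).reshape(3,1)
def P(n):
    K,R,t=cam(n); return K@np.hstack([R,t])
def tri(a,b):
    X=cv2.triangulatePoints(P('side'),P('top'),np.float64(a).reshape(2,1),np.float64(b).reshape(2,1)).ravel();X=X[:3]/X[3]
    return X,[ (lambda q:q[:2]/q[2])(P(n)@np.r_[X,1])-p for n,p in(('side',a),('top',b))]
def rect(im,n,z,x0,y0,s,w,h): # out px (u,v): x=x0-v/s, y=y0-u/s
    A=np.array([[0,-1/s,x0],[-1/s,0,y0],[0,0,z],[0,0,1]])
    return cv2.warpPerspective(im,P(n)@A,(w,h),flags=cv2.WARP_INVERSE_MAP|cv2.INTER_CUBIC)
E
python3 - <<'E'
from h import *
cup=tri((329.4,298.8),(366.2,177.6)); m=tri((287.4,177.2),(243,183.4)); print(cup,m)
# look along: predicted
x,y=m[0][:2]
s,t=cv2.imread("pics/side0.png"),cv2.imread("pics/top0.png")
f=lambda a:np.clip(a*2.2,0,255).astype('uint8')
cv2.imwrite("pics/r.png",np.hstack([f(rect(s,'side',10,x+150,y+100,2,400,500)),f(rect(t,'top',10,x+150,y+100,2,400,500))]))
for n in('side','top'): print(n,(lambda R,t:(-R.T@t).ravel())(*cam(n)[1:]))
E
```

```text
(array([ 609.70417786, -174.3166061 ,   68.38181715]), [array([-0.10971879,  0.03281269]), array([ 0.00022998, -0.14119251])]) (array([567.65447382, 113.12604667, 180.2613775 ]), [array([-0.07188   ,  0.02084936]), array([-0.000141  , -0.11623478])])
side [ 399.72161607 -863.16325645  966.54063661]
top [ 356.47870243   39.31338982 1117.98653162]
```

View pics/r.png

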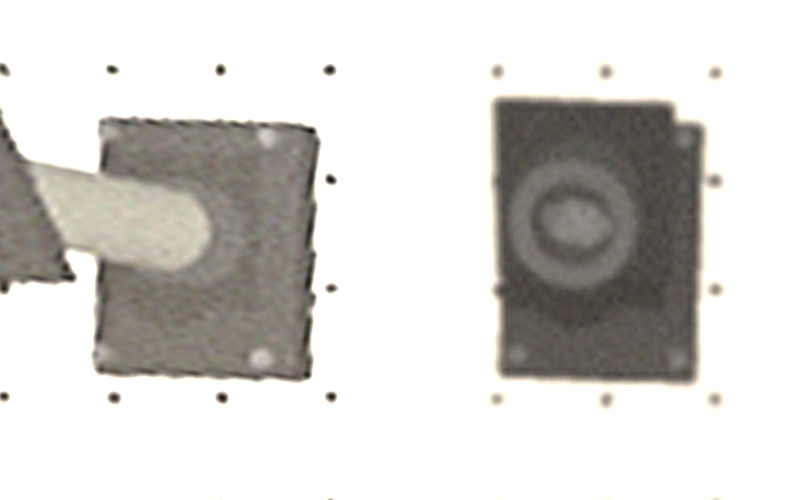

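The base's right edge runs (318,130)→(310,380) in the rectified side view, so the mount is yawed about -0.032 rad. The mouth is near (568,113,180) and the cup near (610,-174). Now I start towards the cup.

```bash
python3 -m jog '[[[-48,-35,-10,0,1],[-48,-35,-10,0,1],[-48,-35,-10,0,1],[-48,-35,0,0,1],[-48,-35,0,0,1]]]'
```

```text
time_s: 0.72
position: [375.4, 238.4, 261.1]
orientation: [[-0.908, 0.418, 0.0], [0.418, 0.908, 0.0], [-0.0, 0.0, -1.0]]
wrist_force: [0.9, 0.6, -0.1]
gripper_width: 85.2
grip_force: 0.0
```

```bash
python3 -m jog '[[[-48,-35,0,0,1],[-48,-35,0,0,1],[-48,-35,0,0,1],[-48,-35,0,0,1],[-48,-35,0,0,1]]]'
```

```text
time_s: 1.35
position: [520.1, -21.0, 260.8]
orientation: [[-0.908, 0.419, -0.001], [0.419, 0.908, 0.001], [0.001, 0.0, -1.0]]
wrist_force: [0.3, 1.1, -0.0]
gripper_width: 85.2
grip_force: 0.0
```

```bash
python3 -m jog '[[[-47,-34,-10,0,1],[-47,-34,-10,0,1],[-44,-32,-10,0,1],[0,0,-10,-0.187,1],[0,0,0,-0.187,1]]]'
```

```text
time_s: 1.98
position: [603.5, -169.0, 300.9]
orientation: [[-0.999, 0.053, -0.0], [0.053, 0.999, 0.0], [0.0, 0.0, -1.0]]
wrist_force: [0.2, 1.3, 0.5]
gripper_width: 85.8
grip_force: 0.0
```

```bash
python3 -m jog '[[[-40,0,0,-0.057,1],[-40,0,0,0,1],[-40,0,0,0,1],[-40,0,0,0,1],[-40,0,0,0,1]]]'; python3 -c "
from cell import bot;print(bot.sense()['joint_positions'])"
```

```text
time_s: 2.6
position: [794.8, -168.3, 293.5]
orientation: [[-1.0, 0.001, 0.008], [0.001, 1.0, -0.001], [-0.008, -0.001, -1.0]]
wrist_force: [36.0, -7.1, 57.8]
gripper_width: 85.7
grip_force: 0.0
[-2.78697609e-01  7.96362916e-01  2.73509094e-01  9.55085803e-04
  2.06349614e+00 -1.84817820e+00]
```

```bash
python3 -m jog '[[[0,0,0,0,1],[0,0,0,0,1],[0,0,0,0,1],[0,0,0,0,1],[0,0,0,0,1]]]'; python3 -c "
from cell import bot;import cv2
print(bot.sense()['joint_positions'],bot.sense()['orientation'])"
```

```text
time_s: 3.22
position: [793.3, -168.4, 297.8]
orientation: [[-1.0, 0.001, 0.011], [0.001, 1.0, -0.003], [-0.011, -0.003, -1.0]]
wrist_force: [0.4, 0.1, -0.2]
gripper_width: 85.3
grip_force: 0.0
[-2.79339835e-01  7.90886386e-01  2.73780858e-01  7.47057039e-04
  2.06520286e+00 -1.84865359e+00] [[-0.99993381  0.00113904  0.0114491 ]
 [ 0.00110934  0.999996   -0.00259994]
 [-0.01145201 -0.00258707 -0.99993108]]
```

```bash
python3 -m jog '[[[-20,0,0,0,1],[-40,0,0,0,1],[-40,0,0,0,1],[-40,0,0,0,1],[-40,0,0,0,1]]]'; python3 -c "
from cell import bot;import cv2
print(bot.sense()['joint_positions'],bot.sense()['orientation'])"
```

```text
time_s: 3.85
position: [861.8, -147.0, 242.5]
orientation: [[-0.994, 0.002, 0.11], [-0.001, 1.0, -0.021], [-0.11, -0.02, -0.994]]
wrist_force: [0.2, -0.0, -0.7]
gripper_width: 85.5
grip_force: 0.0
[-0.23592248  0.86058823  0.27406446  0.00609111  1.89479735 -1.80390169] [[-9.93913524e-01  1.68535696e-03  1.10150199e-01]
 [-5.81172808e-04  9.99788835e-01 -2.05413754e-02]
 [-1.10161558e-01 -2.04803671e-02 -9.93702665e-01]]
```

```bash
python3 -c "
from h import *
print(tri((453,258),(365,62)),tri((387,240),(330,110)),tri((407,185),(255,62)))"; python3 -m jog '[[[0,0,-40,0,1],[-20,20,-40,0,1],[-30,20,-40,0,1],[-40,20,-30,0,1],[-40,20,-30,0,1]]]'; python3 -c "
from cell import bot;import cv2
print(bot.sense()['joint_positions'],bot.sense()['orientation'])"
```

```text
(array([ 873.17024243, -164.15753693,  138.09526347]), [array([-0.6988152 ,  0.34019388]), array([ 0.05262192, -0.9537132 ])]) (array([757.05655977, -81.48582461, 129.19203555]), [array([-0.58205378,  0.23541051]), array([ 0.02753282, -0.82752247])]) (array([867.2655684 ,  94.42580514, 131.36961221]), [array([ 0.88468949, -0.42422521]), array([-0.06447505,  1.39830908])])
time_s: 4.47
position: [843.4, -48.1, 363.1]
orientation: [[-0.974, 0.002, 0.225], [-0.005, 0.999, -0.032], [-0.225, -0.032, -0.974]]
wrist_force: [0.5, 0.1, -0.5]
gripper_width: 85.5
grip_force: 0.0
[-0.12244791  0.71836859  0.27432346 -0.00432854  1.91944504 -1.69654597] [[-0.97429993  0.0023116   0.22524274]
 [-0.00498447  0.99948125 -0.03181797]
 [-0.22519945 -0.03212297 -0.973783  ]]
```

```bash
python3 -m jog '[[[-40,30,-30,0,1],[-40,30,-30,0,1],[-40,30,-30,0,1],[-40,30,-30,0,1],[-40,30,-30,0,1]]]'; python3 -c "
from cell import bot;import cv2
print(bot.sense()['joint_positions'],bot.sense()['orientation'])"
```

```text
time_s: 5.1
position: [839.5, 96.8, 439.5]
orientation: [[-0.927, 0.001, 0.374], [-0.009, 1.0, -0.024], [-0.374, -0.026, -0.927]]
wrist_force: [0.1, 1.2, -0.5]
gripper_width: 85.5
grip_force: 0.0
[ 0.06677594  0.63620525  0.27460671 -0.05136239  1.84914358 -1.53176085] [[-9.27376406e-01  9.60314898e-04  3.74128427e-01]
 [-8.83025957e-03  9.99661955e-01 -2.44540751e-02]
 [-3.74025438e-01 -2.59817834e-02 -9.27054431e-01]]
```

Tilting the tool works by pushing at the arm's stretch limit, and the tilt accumulates. The cup should be gripped with the tool upright, so I undo the tilt at the inner reach limit, pick the cup up, and tilt again while holding it.

```bash
python3 -m jog '[[[30,-12,-10,0,1],[54,-12,-11,0,1],[54,-12,-11,0,1],[54,-12,-11,0,1],[54,-12,-11,0,1]]]'; python3 -m jog '[[[54,-12,-11,0,1],[54,-12,-11,0,1],[54,-12,-11,0,1],[40,-12,-11,0,1],[30,0,0,0,1]]]'; python3 -c "
from cell import bot;import cv2
print(bot.sense()['joint_positions'],bot.sense()['orientation'])"
```

```text
time_s: 5.72
position: [589.0, 34.1, 399.4]
orientation: [[-0.927, 0.002, 0.374], [-0.008, 1.0, -0.025], [-0.374, -0.027, -0.927]]
wrist_force: [-0.2, 0.1, 0.9]
gripper_width: 85.3
grip_force: 0.0
time_s: 6.35
position: [357.7, -15.0, 356.0]
orientation: [[-0.926, 0.003, 0.377], [-0.008, 1.0, -0.027], [-0.377, -0.028, -0.926]]
wrist_force: [0.6, -0.3, -0.6]
gripper_width: 85.6
grip_force: 0.0
[-0.26942422 -0.62266386  1.71763161  0.07470515  1.66603513 -1.82108422] [[-0.9263636   0.00313188  0.37661742]
 [-0.00756512  0.99960895 -0.02692042]
 [-0.37655445 -0.02778725 -0.92597765]]
```

```bash
python3 -m jog '[[[20,0,-8,0,1],[30,0,-12,0,1],[37,0,-15,0,1],[37,0,-15,0,1],[37,0,-15,0,1]]]'; python3 -c "
from cell import bot;import cv2
print(bot.sense()['joint_positions'],bot.sense()['orientation'])"
```

```text
time_s: 6.98
position: [261.0, -19.0, 389.6]
orientation: [[-0.952, 0.0, 0.306], [-0.007, 1.0, -0.021], [-0.306, -0.022, -0.952]]
wrist_force: [0.2, 0.6, 0.6]
gripper_width: 85.2
grip_force: 0.0
[-0.43119899 -0.75691386  1.6834031   0.11575662  1.91993351 -1.94963335] [[-9.51965738e-01  6.96113173e-05  3.06204554e-01]
 [-6.81390171e-03  9.99747535e-01 -2.14111600e-02]
 [-3.06128739e-01 -2.24691385e-02 -9.51724925e-01]]
```

```bash
python3 -m jog '[[[15,0,-40,0,1],[15,0,-40,0,1],[15,0,-40,0,1],[20,0,-40,0,1],[20,0,-40,0,1]]]'; python3 -c "
from cell import bot;import cv2
print(bot.sense()['joint_positions'],bot.sense()['orientation'])"
```

```text
time_s: 7.6
position: [158.6, -18.2, 546.2]
orientation: [[-0.957, 0.002, 0.289], [-0.004, 1.0, -0.02], [-0.289, -0.02, -0.957]]
wrist_force: [-0.0, -0.9, 0.5]
gripper_width: 85.6
grip_force: 0.0
[-1.21398582 -0.75691531  1.29340649  0.41899826  2.4367943  -2.44203328] [[-0.95742644  0.00196915  0.28867062]
 [-0.00390127  0.99979715 -0.0197593 ]
 [-0.28865097 -0.02004426 -0.95722455]]
```

```bash
python3 -m jog '[[[-28,0,44,0,1],[-28,0,44,0,1],[-28,0,44,0,1],[-28,0,44,0,1],[-28,0,44,0,1]]]'; python3 -c "
from cell import bot;import cv2
print(bot.sense()['joint_positions'],bot.sense()['orientation'])"
```

```text
time_s: 8.22
position: [323.0, -26.6, 400.7]
orientation: [[-0.957, 0.007, 0.289], [0.004, 1.0, -0.012], [-0.289, -0.01, -0.957]]
wrist_force: [-0.7, -0.4, 0.2]
gripper_width: 85.3
grip_force: 0.0
[-0.3473923  -0.59341973  1.59018331  0.09138764  1.86358055 -1.87341318] [[-0.95739596  0.00744618  0.28868241]
 [ 0.0042801   0.99992359 -0.01159703]
 [-0.2887467  -0.00986736 -0.95735468]]
```

```bash
python3 -m jog '[[[47,0,15,0,1],[47,0,15,0,1],[47,0,15,0,1],[47,0,15,0,1],[47,0,15,0,1]]]'; python3 -c "
from cell import bot;import cv2
print(bot.sense()['joint_positions'],bot.sense()['orientation'])"
```

```text
time_s: 8.85
position: [235.2, -57.6, 309.4]
orientation: [[-0.984, 0.002, 0.179], [0.005, 1.0, 0.016], [-0.179, 0.016, -0.984]]
wrist_force: [-0.4, -0.0, 0.6]
gripper_width: 85.4
grip_force: 0.0
[-0.64710751 -0.75692857  1.83058114  0.12946172  1.93020669 -2.16074622] [[-0.98377123  0.00171178  0.17941917]
 [ 0.00463902  0.99986288  0.01589683]
 [-0.17936736  0.01647117 -0.98364427]]
```

```bash
python3 -m jog '[[[47,15,13,0,1],[47,15,13,0,1],[47,15,13,0,1],[47,15,13,0,1],[47,15,13,0,1]]]'; python3 -c "
from cell import bot;import cv2
print(bot.sense()['joint_positions'],bot.sense()['orientation'])"
```

```text
time_s: 9.48
position: [191.2, -44.5, 268.4]
orientation: [[-1.0, -0.004, 0.018], [-0.002, 0.997, 0.072], [-0.018, 0.072, -0.997]]
wrist_force: [-0.8, 1.2, 0.2]
gripper_width: 85.5
grip_force: 0.0
[-0.64239744 -0.75604493  1.90448099  0.07619803  2.02096472 -2.18391155] [[-0.99983258 -0.00357968  0.01794417]
 [-0.00227555  0.99738921  0.07217741]
 [-0.0181557   0.07212449 -0.99723038]]
```

```bash
python3 -m jog '[[[-46,-15,13,0,1],[-46,-15,13,0,1],[-46,-15,13,0,1],[-46,-15,13,0,1],[-46,-15,13,0,1]]]'; python3 -m jog '[[[-46,-15,13,0,1],[-46,-15,13,0,1],[-47,-17,12,0,1],[-46,-17,12,0,1],[0,0,0,0,1]]]'; python3 -c "
from cell import bot;import cv2
cv2.imwrite('pics/t1.png',bot.snapshot('top')[130:230,300:440]);cv2.imwrite('pics/s1.png',bot.snapshot('side')[200:350,260:410])
print(bot.sense()['position'],bot.sense()['orientation'])"
```

```text
time_s: 10.1
position: [424.5, -115.0, 202.3]
orientation: [[-1.0, -0.003, 0.019], [-0.002, 0.997, 0.072], [-0.019, 0.072, -0.997]]
wrist_force: [0.5, -0.4, 0.1]
gripper_width: 85.5
grip_force: 0.0
time_s: 10.72
position: [610.0, -175.1, 146.9]
orientation: [[-1.0, -0.002, 0.012], [-0.002, 0.997, 0.074], [-0.012, 0.074, -0.997]]
wrist_force: [-0.5, 0.5, 0.1]
gripper_width: 85.7
grip_force: 0.0
[ 608.79064528 -174.45812572  150.94899857] [[-0.99985832 -0.00288801  0.01658297]
 [-0.00167194  0.9973391   0.07288288]
 [-0.01674933  0.07284483 -0.99720263]]
```

```bash
python3 -m jog '[[[0.7,-2,40,0,1],[0,-2,40,0,1],[0,-2.6,31,0,1],[0,0,0,0,1],[0,0,0,0,-1]]]'; python3 -m jog '[[[0,0,0,0,-1],[0,0,0,0,-1],[0,0,0,0,-1],[0,0,0,0,-1],[0,0,0,0,-1]]]'
```

```text
time_s: 11.45
position: [611.5, -173.6, 44.0]
orientation: [[-1.0, -0.003, 0.023], [-0.001, 0.998, 0.07], [-0.024, 0.07, -0.997]]
wrist_force: [0.6, 0.6, 0.1]
gripper_width: 69.6
grip_force: 0.0
time_s: 12.08
position: [612.2, -174.1, 43.5]
orientation: [[-1.0, -0.003, 0.024], [-0.001, 0.998, 0.07], [-0.024, 0.07, -0.997]]
wrist_force: [0.0, -1.2, 6.1]
gripper_width: 33.0
grip_force: 59.4
```

```bash
python3 -m jog '[[[0,0,-40,0,-1],[0,0,-60,0,-1],[0,0,-60,0,-1],[-20,0,-60,0,-1],[-40,0,-40,0,-1]]]'; python3 -m jog '[[[-40,0,-30,0,-1],[-30,0,-10,0,-1],[-30,0,-10,0,-1],[-30,0,-20,0,-1],[-30,0,-20,0,-1]]]';  python3 -c "
from cell import bot;import cv2
print(bot.sense()['joint_positions'],bot.sense()['orientation'])"
```

```text
time_s: 12.7
position: [665.5, -192.2, 306.0]
orientation: [[-1.0, -0.002, 0.025], [-0.0, 0.998, 0.07], [-0.025, 0.069, -0.997]]
wrist_force: [1.5, -0.5, -0.1]
gripper_width: 32.8
grip_force: 58.8
time_s: 13.32
position: [767.7, -182.2, 356.0]
orientation: [[-0.997, -0.002, 0.072], [0.002, 0.998, 0.06], [-0.072, 0.06, -0.996]]
wrist_force: [-0.4, 0.5, -0.4]
gripper_width: 32.3
grip_force: 59.1
[-0.3379997   0.71845505  0.27420008  0.09304769  2.09913901 -1.86015554] [[-0.99742725 -0.00244076  0.07164442]
 [ 0.00185808  0.99820418  0.05987452]
 [-0.0716619   0.0598536  -0.99563152]]
```

```bash
python3 -m jog '[[[-40,0,-25,0,-1],[-40,0,-25,0,-1],[-40,0,-25,0,-1],[-40,0,-25,0,-1],[-40,0,-25,0,-1]]]';  python3 -c "
from cell import bot;import cv2
print(bot.sense()['joint_positions'],bot.sense()['orientation'])"
```

```text
time_s: 13.95
position: [800.4, -152.8, 393.4]
orientation: [[-0.977, 0.001, 0.213], [0.008, 0.999, 0.032], [-0.213, 0.033, -0.976]]
wrist_force: [0.2, 0.0, -1.3]
gripper_width: 32.7
grip_force: 59.2
[-0.29520604  0.67736978  0.27424494  0.101626    1.99098953 -1.8102667 ] [[-0.97695091  0.00142322  0.21345935]
 [ 0.00842661  0.99945545  0.03190276]
 [-0.21329771  0.03296617 -0.97643091]]
```

```bash
python3 -m jog '[[[-40,0,-25,0,-1],[-40,0,-25,0,-1],[-40,0,-25,0,-1],[-40,0,-25,0,-1],[-40,0,-25,0,-1]]]';  python3 -c "
from cell import bot;import cv2
print(bot.sense()['joint_positions'],bot.sense()['orientation'])"
```

```text
time_s: 14.58
position: [817.2, -129.0, 450.2]
orientation: [[-0.935, 0.008, 0.354], [0.011, 1.0, 0.008], [-0.354, 0.012, -0.935]]
wrist_force: [0.3, -0.9, -0.7]
gripper_width: 32.6
grip_force: 59.2
[-0.26469568  0.61757079  0.27473486  0.10667391  1.89952056 -1.77328108] [[-0.93527126  0.00770279  0.3538479 ]
 [ 0.0114488   0.99989838  0.00849441]
 [-0.35374651  0.01199571 -0.93526441]]
```

```bash
python3 -m jog '[[[-40,0,-25,0,-1],[-40,0,-25,0,-1],[-40,0,-25,0,-1],[0,0,0,0,-1],[0,0,0,0,-1]]]';  python3 -c "
from cell import bot;import cv2
print(bot.sense()['joint_positions'],bot.sense()['orientation'])"
```

```text
time_s: 15.2
position: [819.5, -116.9, 490.8]
orientation: [[-0.901, 0.012, 0.433], [0.012, 1.0, -0.004], [-0.433, 0.002, -0.901]]
wrist_force: [0.4, 0.6, -1.8]
gripper_width: 32.5
grip_force: 59.2
[-0.25126366  0.57503586  0.2751284   0.1088225   1.85319749 -1.7558014 ] [[-0.90115977  0.01218     0.43331596]
 [ 0.01181275  0.99992396 -0.00353991]
 [-0.43332612  0.00192863 -0.90123513]]
```

```bash
python3 -m jog '[[[30,18,5,0,-1],[46,28,11,0,-1],[46,28,11,0,-1],[46,28,11,0,-1],[46,28,11,0,-1]]]'; python3 -m jog '[[[46,28,11,0,-1],[46,28,11,0,-1],[46,28,11,0,-1],[12,13,5,0,-1],[0,0,0,0,-1]]]';  python3 -c "
from cell import bot;import cv2,numpy as np
s=bot.snapshot('side');t=bot.snapshot('top');cv2.imwrite('pics/s2.png',s);cv2.imwrite('pics/t2.png',t)
f=lambda a:cv2.resize(np.clip(a*1.8,0,255).astype('uint8'),None,fx=5,fy=5,interpolation=cv2.INTER_CUBIC)
cv2.imwrite('pics/m2.png',np.hstack([f(s[110:220,250:325]),f(t[130:240,205:285])]))
print(bot.sense()['joint_positions'],bot.sense()['position'],bot.sense()['orientation'])"
```

```text
time_s: 15.82
position: [648.1, 16.1, 352.3]
orientation: [[-0.901, 0.012, 0.433], [0.012, 1.0, -0.003], [-0.433, 0.002, -0.902]]
wrist_force: [0.0, 0.3, -0.1]
gripper_width: 32.4
grip_force: 59.2
time_s: 16.45
position: [531.8, 114.7, 254.6]
orientation: [[-0.901, 0.01, 0.433], [0.01, 1.0, -0.003], [-0.433, 0.001, -0.901]]
wrist_force: [1.0, 0.6, -0.7]
gripper_width: 32.5
grip_force: 59.2
[ 0.14629438 -0.23347403  1.68457477 -0.07120167  1.24436465 -1.40418099] [533.54277104 113.70420745 256.88335905] [[-0.89966498  0.01237732  0.43640546]
 [ 0.01190886  0.99992183 -0.00380924]
 [-0.43641849  0.00177005 -0.89974206]]
```

View pics/m2.png

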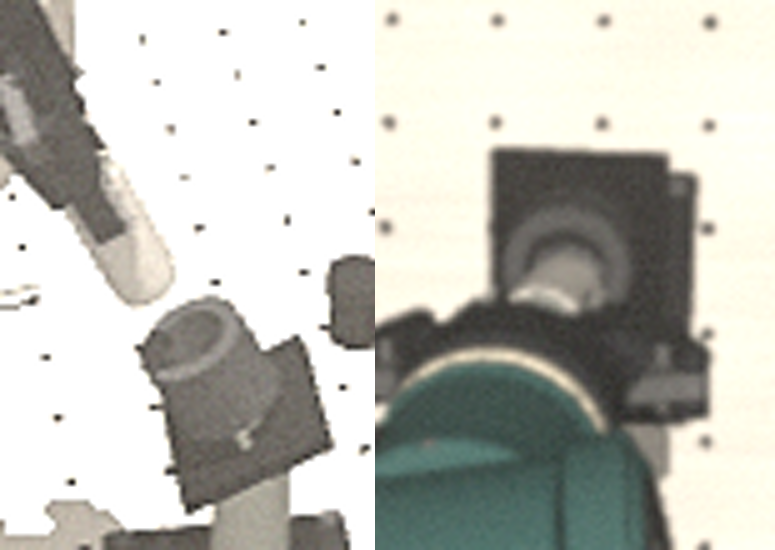

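The close-up shows the cup's foot at about (148,300) in the left crop (side view), about 40 mm off the mouth at (190,338) and aligned to it. I overlay the model outlines to refine the offset.

```bash
cat > ov.py <<'E'
from h import *
def draw(sf,tf,out,p,R,m,a,L=43.5):
    z=R[:,2]; res=[]
    for n,fn,(x0,y0,w,h) in(('side',sf,(250,110,75,110)),('top',tf,(205,130,80,110))):
        im=cv2.imread(fn)[y0:y0+h,x0:x0+w]; im=cv2.resize(np.clip(im*1.8,0,255).astype('uint8'),None,fx=5,fy=5,interpolation=cv2.INTER_CUBIC)
        def circ(c,ax,r,col):
            u=np.cross(ax,[0,1,0]);u/=np.linalg.norm(u);v=np.cross(ax,u);th=np.linspace(0,2*np.pi,60)
            q=P(n)@np.c_[c+r*(np.cos(th)[:,None]*u+np.sin(th)[:,None]*v),np.ones(60)].T; q=(q[:2]/q[2]).T
            cv2.polylines(im,[np.int32((q-[x0,y0]+.5)*5)],True,col,1)
        foot=p+L*z
        circ(foot,z,15.5,(0,0,255));circ(foot-10*z,z,17,(0,0,255));circ(foot-25*z,z,17,(0,0,255))
        circ(m,a,27.5,(0,200,0));circ(m,a,18,(0,200,0)); circ(m-30*a,a,27.5,(255,0,0))
        res.append(im)
    cv2.imwrite(out,np.hstack(res))
E
python3 - <<'E'
from ov import *
s=bot.sense();np.savez('pose2.npz',p=s['position'],R=s['orientation'])
a=np.array([-.438,.014,.899])
draw('pics/s2.png','pics/t2.png','pics/o2.png',s['position'],s['orientation'],np.array([567.7,113.1,180.3]),a)
E
```

```text
(no output)
```

View pics/o2.png

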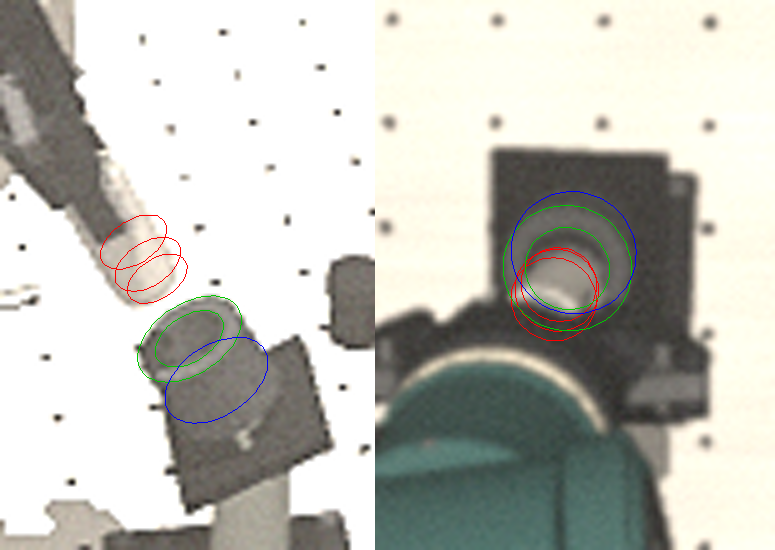

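```bash
python3 - <<'E'
from ov import *
g=cv2.imread('pics/s2.png',0)
print('     ',*range(262,290))
for y in range(146,174,2): print(y,*g[y,262:290])
d=np.load('pose2.npz');p,R=d['p'],d['R'];gp=p-18.7*R[:,2]
for ang in (0,5):
    z=cv2.Rodrigues(np.array([0,1.,0])*np.deg2rad(ang))[0]@R[:,2]   # + about y
    for sgn in (1,):
        for h in (52,32,10,0):
            c=gp+(62-h)*z; r=17 if h>=10 else 15.5
            # silhouette: offset perpendicular to view ray and axis
            C=(-cam('side')[1].T@cam('side')[2]).ravel(); n=np.cross(z,c-C);n/=np.linalg.norm(n)
            q=[(lambda w:(w[:2]/w[2]).round(1))(P('side')@np.r_[c+k*r*n,1]) for k in(-1,1)]
            print(ang,h,z.round(3),*q)
E
```

```text
262 263 264 265 266 267 268 269 270 271 272 273 274 275 276 277 278 279 280 281 282 283 284 285 286 287 288 289
146 57 60 57 59 58 59 56 54 91 87 110 133 129 117 162 191 184 187 188 187 186 185 186 188 159 166 188 185
148 63 58 58 60 61 58 53 58 64 91 110 108 119 126 120 163 189 185 184 191 187 184 185 184 185 185 187 188
150 53 56 62 54 58 56 60 59 55 64 95 104 119 131 129 121 131 169 189 189 190 185 186 185 180 182 185 184
152 165 102 92 71 55 57 58 59 63 60 55 89 111 115 130 131 123 138 173 189 189 191 186 190 181 182 183 186
154 196 168 112 96 82 58 57 58 56 57 56 57 64 92 112 126 130 123 134 175 192 188 187 181 185 187 195 198
156 188 197 159 103 97 89 63 56 61 52 54 53 62 94 114 130 135 131 122 139 179 192 191 188 190 188 166 112
158 184 188 193 157 103 90 94 69 60 88 109 107 107 106 106 118 132 131 128 124 127 170 200 194 188 187 188 190
160 188 189 189 191 199 148 82 103 102 107 107 105 109 109 103 121 127 130 129 128 127 111 168 200 188 188 190 189
162 189 187 186 188 192 200 158 99 94 101 105 109 108 108 105 117 132 128 132 128 133 123 139 180 196 191 190 189
164 190 188 19
[... 294 characters left out ...]
115 109 132 177 192 195 196 196 201
170 189 187 186 193 189 190 190 190 194 194 201 185 128 87 93 97 97 93 126 184 199 197 199 204 171 106 74 76
172 189 187 184 185 189 190 191 188 187 191 194 194 195 197 198 198 198 193 192 198 168 105 76 74 80 76 71 67
0 52 [ 0.436 -0.004 -0.9  ] [264.6 153.8] [277.2 145.6]
0 32 [ 0.436 -0.004 -0.9  ] [268.6 159.8] [281.  151.7]
0 10 [ 0.436 -0.004 -0.9  ] [272.9 166.2] [285.2 158.2]
0 0 [ 0.436 -0.004 -0.9  ] [275.3 168.8] [286.5 161.5]
5 52 [ 0.356 -0.004 -0.934] [263.9 153.3] [277.2 146.4]
5 32 [ 0.356 -0.004 -0.934] [267.2 159.6] [280.4 152.8]
5 10 [ 0.356 -0.004 -0.934] [270.8 166.4] [283.8 159.7]
5 0 [ 0.356 -0.004 -0.934] [272.9 169.1] [284.7 163.1]
```

```bash
python3 - <<'E'
from ov import *
s=bot.sense();p,R=s['position'],s['orientation'];print(s['time_s'],p)
p2=np.load('pose2.npz')['p']
zc=cv2.Rodrigues(np.array([0,1.,0])*np.deg2rad(5))[0]@R[:,2]
m=np.array([567.7,113.1,180.3])
foot=p-18.7*R[:,2]+62*zc
print('foot',foot,'move in tool',R.T@(m-foot), 'tcp to bore axis, tool frame',R.T@(m-p))
E
```

```text
16.55 [533.54277104 113.70420745 256.88335905]
foot [547.4742701  113.53926734 215.77861802] move in tool [-2.71808717 -0.25169155 40.74989688] tcp to bore axis, tool frame [ 2.68513578 -0.31694154 83.81397159]
```

```bash
python3 -m jog '[[[-3.3,0,15,0,-1],[0,0,12,0,-1],[0,0,8,0,-1],[0,0,6,0,-1],[0,0,4,0,-1]]]';  python3 -c "
from cell import bot;import cv2,numpy as np
s=bot.snapshot('side');t=bot.snapshot('top');cv2.imwrite('pics/s3.png',s);cv2.imwrite('pics/t3.png',t)
f=lambda a:cv2.resize(np.clip(a*1.8,0,255).astype('uint8'),None,fx=7,fy=7,interpolation=cv2.INTER_CUBIC)
cv2.imwrite('pics/m3.png',np.hstack([f(s[140:210,260:315]),f(t[150:220,215:270])]))
q=bot.sense();print(q['position'],q['orientation'].T@q['wrist_force'])"
```

```text
time_s: 17.18
position: [554.5, 113.7, 216.7]
orientation: [[-0.901, 0.012, 0.434], [0.012, 1.0, -0.004], [-0.434, 0.002, -0.901]]
wrist_force: [-6.1, -0.1, 5.9]
gripper_width: 32.7
grip_force: 60.8
[554.43080398 113.9470623  216.88680731] [ 2.98616727 -0.67111937 -5.42681189]
```

View pics/m3.png

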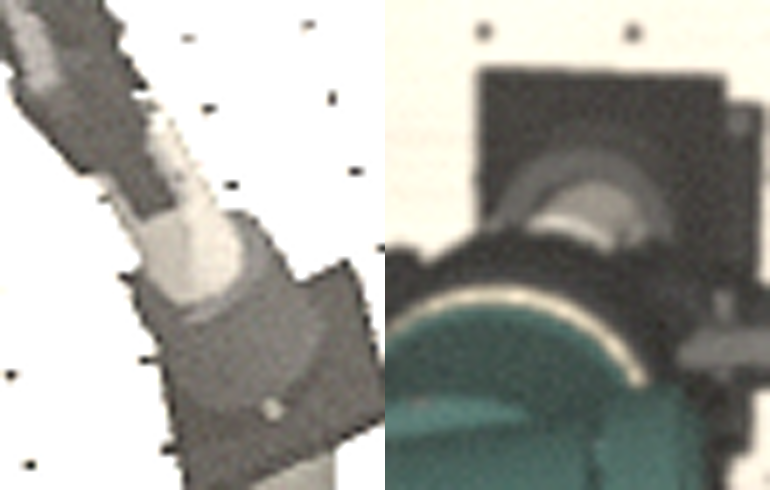

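The foot is inside the mouth, with the cup's end cut off by the inner lip at about (190,304) in the left crop and light contact of 5 N. Now I work it down with to-and-fro twists while bringing the tool back onto the bore's axis.

```bash
cat > f.py <<'E'
from h import *
s=bot.sense();R=s['orientation'];m=np.array([567.7,113.1,180.3]);a=np.array([-.438,.014,.899])
d=s['position']-m; print('t',s['time_s'],'F tool',(R.T@s['wrist_force']).round(1),'M',(R.T@s['moment']).round(2),'F axial',round(float(a@s['wrist_force']),1),'depth~',round(43.5-float(a@d),1),'lat(world)',(d-a*(a@d)).round(1),'j6',s['joint_positions'][5].round(2),'z',R[:,2].round(3))
E
python3 -m jog '[[[0.8,0,1,0.15,-1],[0.8,0,1,-0.15,-1],[0.8,0,1,-0.15,-1],[0.8,0,1,0.15,-1],[0.8,0,1,0.15,-1]]]'; python3 f.py
```

```text
time_s: 17.9
position: [554.4, 115.0, 211.5]
orientation: [[-0.886, 0.149, 0.438], [0.166, 0.986, -0.001], [-0.432, 0.072, -0.899]]
wrist_force: [1.5, 2.7, 1.5]
gripper_width: 32.4
grip_force: 58.9
t 17.9 F tool [-1.5  3.  -0.7] M [-0.41 -0.14 -0.07] F axial 0.8 depth~ 9.6 lat(world) [1.5 1.4 0.7] j6 -1.25 z [ 0.438 -0.001 -0.899]
```

```bash
python3 -m jog '[[[0.5,0,1.2,-0.15,-1],[0.5,0,1.2,-0.15,-1],[0.5,0,1.2,0.15,-1],[0.3,0,1.2,0.15,-1],[0,0,1.2,0.15,-1]]]'; python3 f.py
```

```text
time_s: 18.52
position: [556.4, 115.2, 206.8]
orientation: [[-0.853, 0.279, 0.441], [0.311, 0.95, -0.0], [-0.42, 0.137, -0.897]]
wrist_force: [2.6, 2.0, 2.3]
gripper_width: 32.4
grip_force: 59.1
t 18.525 F tool [-2.6  3.  -0.9] M [-0.59 -0.32 -0.15] F axial 1.0 depth~ 14.7 lat(world) [1.3 1.7 0.6] j6 -1.1 z [ 0.441 -0.    -0.897]
```

```bash
python3 -m jog '[[[0,0,0.6,0.18,-1],[0,0,1,0.18,-1],[0,0,1,0.18,-1],[0,0,1,0.18,-1],[0,0,1,0.18,-1]]]'; python3 f.py
```

```text
time_s: 19.15
position: [558.8, 112.8, 203.7]
orientation: [[-0.309, 0.842, 0.442], [0.938, 0.347, -0.006], [-0.159, 0.413, -0.897]]
wrist_force: [-0.4, -4.5, 5.7]
gripper_width: 32.7
grip_force: 59.8
t 19.15 F tool [-5.   0.5 -5.2] M [-0.01 -0.82 -0.25] F axial 5.2 depth~ 18.6 lat(world) [ 2.  -0.6  1. ] j6 -0.2 z [ 0.442 -0.006 -0.897]
```

```bash
python3 -m jog '[[[-0.4,0,1.2,0.18,-1],[-0.4,0,1.2,0.18,-1],[0,0,1.2,0.18,-1],[0,0,1.2,0.18,-1],[0,0,1.2,0.18,-1]]]'; python3 f.py
```

```text
time_s: 19.77
position: [560.3, 110.7, 198.1]
orientation: [[0.468, 0.766, 0.439], [0.856, -0.518, -0.009], [0.221, 0.38, -0.898]]
wrist_force: [-4.8, -7.3, 8.5]
gripper_width: 32.7
grip_force: 60.2
t 19.775 F tool [-6.6  3.4 -9.7] M [-0.37 -1.53 -0.48] F axial 9.7 depth~ 24.3 lat(world) [ 1.  -2.7  0.5] j6 0.7 z [ 0.439 -0.009 -0.898]
```

```bash
python3 -m jog '[[[-0.6,0.2,1.2,0.18,-1],[-0.6,0.2,1.2,0.18,-1],[-0.4,0,1.2,0.18,-1],[-0.3,0,1.2,0.18,-1],[0,0,1.2,0.18,-1]]]'; python3 f.py
```

```text
time_s: 20.4
position: [560.4, 110.3, 191.1]
orientation: [[0.893, 0.111, 0.435], [0.126, -0.992, -0.006], [0.431, 0.061, -0.9]]
wrist_force: [-10.4, -2.6, 9.6]
gripper_width: 32.3
grip_force: 60.4
t 20.4 F tool [ -5.5   2.  -13.1] M [-0.56 -1.36 -0.44] F axial 13.1 depth~ 30.6 lat(world) [-1.7 -3.  -0.8] j6 1.59 z [ 0.435 -0.006 -0.9  ]
```

```bash
python3 -m jog '[[[-0.3,0,0,-0.18,-1],[0,0,0.8,-0.18,-1],[0,0,0.8,-0.18,-1],[0,0,0.8,-0.18,-1],[0,0,0.8,-0.18,-1]]]'; python3 f.py
```

```text
time_s: 21.02
position: [563.1, 111.1, 189.0]
orientation: [[0.461, 0.771, 0.439], [0.86, -0.511, -0.004], [0.222, 0.379, -0.898]]
wrist_force: [-4.8, -2.2, 7.6]
gripper_width: 32.3
grip_force: 58.5
t 21.025 F tool [-2.5  0.3 -8.9] M [ 0.08 -0.55  0.46] F axial 8.9 depth~ 33.7 lat(world) [-0.3 -2.1 -0.1] j6 0.69 z [ 0.439 -0.004 -0.898]
```

```bash
python3 -m jog '[[[0,0,1,-0.18,-1],[0,0,1,-0.18,-1],[0,0,1,-0.18,-1],[0,0,1,-0.18,-1],[0,0,1,-0.18,-1]]]'; python3 f.py
```

```text
time_s: 21.65
position: [566.1, 111.8, 185.6]
orientation: [[-0.318, 0.839, 0.442], [0.935, 0.355, -0.002], [-0.159, 0.412, -0.897]]
wrist_force: [-4.5, 0.3, 8.5]
gripper_width: 32.5
grip_force: 58.5
t 21.65 F tool [ 0.4 -0.2 -9.7] M [0.18 0.05 0.45] F axial 9.7 depth~ 38.0 lat(world) [ 0.8 -1.4  0.4] j6 -0.21 z [ 0.442 -0.002 -0.897]
```

```bash
python3 -m jog '[[[0,0,0.6,-0.18,-1],[0,0,0.6,-0.18,-1],[0,0,0.6,-0.18,-1],[0,0,0.6,-0.18,-1],[0,0,0.6,-0.18,-1]]]'; python3 f.py
```

```text
time_s: 22.28
position: [567.4, 113.2, 183.1]
orientation: [[-0.855, 0.272, 0.442], [0.303, 0.953, 0.001], [-0.421, 0.135, -0.897]]
wrist_force: [-4.4, 3.2, 8.9]
gripper_width: 32.6
grip_force: 58.5
t 22.275 F tool [ 1.   3.1 -9.9] M [-0.59  0.28  0.57] F axial 9.9 depth~ 40.8 lat(world) [0.9 0.  0.4] j6 -1.11 z [ 0.442  0.001 -0.897]
```

```bash
python3 -m jog '[[[0,0,0.6,-0.18,-1],[0,0,0.6,-0.18,-1],[0,0,0.6,-0.18,-1],[0,0,0.6,-0.18,-1],[0,0,0.6,-0.18,-1]]]'; python3 f.py;  python3 -c "
from cell import bot;import cv2,numpy as np
s=bot.snapshot('side');cv2.imwrite('pics/s4.png',s)
cv2.imwrite('pics/m4.png',cv2.resize(np.clip(s[130:210,250:320]*1.8,0,255).astype('uint8'),None,fx=7,fy=7,interpolation=cv2.INTER_CUBIC))"
```

```text
time_s: 22.9
position: [567.7, 114.3, 180.7]
orientation: [[-0.745, -0.502, 0.44], [-0.557, 0.83, 0.003], [-0.367, -0.243, -0.898]]
wrist_force: [-9.4, 5.5, 13.4]
gripper_width: 32.2
grip_force: 58.9
t 22.9 F tool [ -0.9   6.1 -16.1] M [-1.44  0.18  0.6 ] F axial 16.2 depth~ 43.2 lat(world) [0.2 1.2 0.1] j6 -2.01 z [ 0.44   0.003 -0.898]
```

View pics/m4.png

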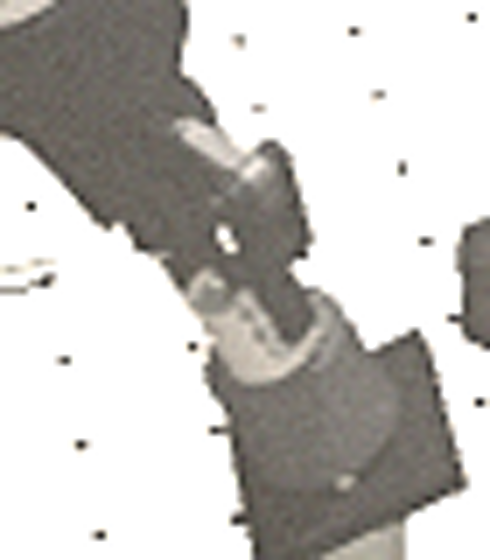

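The tips still clear the rim and the force climbs at the spring's rate, so the cup looks seated. I confirm with a light reverse twist.

```bash
python3 -m jog '[[[0,0,0,0.18,-1],[0,0,0.3,0.18,-1],[0,0,0.4,0.18,-1],[0,0,0.4,0.18,-1],[0,0,0.4,0.18,-1]]]'; python3 f.py
```

```text
time_s: 23.58
position: [569.2, 113.1, 180.6]
orientation: [[-0.852, 0.278, 0.443], [0.31, 0.951, -0.0], [-0.421, 0.137, -0.897]]
wrist_force: [-9.8, 2.1, 15.8]
gripper_width: 32.4
grip_force: 59.2
t 23.575 F tool [  2.4   1.5 -18.6] M [-0.22  0.65 -0.57] F axial 18.6 depth~ 43.9 lat(world) [1.3 0.  0.6] j6 -1.11 z [ 0.443 -0.    -0.897]
```

```bash
python3 -m jog '[[[0,0,-1,0.1,-1],[0,0,-1,0.1,-1],[0,0,-1,0,-1],[0,0,-1,0,-1],[0,0,0,0,-1]]]'; python3 f.py; python3 -m jog '[[[0,0,0,0,1],[0,0,0,0,1],[0,0,0,0,1],[0,0,0,0,1],[0,0,0,0,1]]]'; python3 f.py
```

```text
time_s: 24.2
position: [567.7, 112.8, 183.1]
orientation: [[-0.781, 0.44, 0.443], [0.491, 0.871, -0.0], [-0.386, 0.217, -0.897]]
wrist_force: [-3.7, 2.3, 8.6]
gripper_width: 32.3
grip_force: 58.6
t 24.2 F tool [ 0.7  2.3 -9.3] M [-0.27  0.29  0.21] F axial 9.4 depth~ 41.0 lat(world) [ 1.1 -0.3  0.6] j6 -0.91 z [ 0.443 -0.    -0.897]
time_s: 24.82
position: [565.4, 111.4, 177.4]
orientation: [[-0.785, 0.443, 0.433], [0.49, 0.872, -0.004], [-0.379, 0.209, -0.901]]
wrist_force: [-0.3, 0.4, 0.6]
gripper_width: 85.6
grip_force: 0.0
t 24.825 F tool [ 0.2  0.4 -0.7] M [ 0.09  0.12 -0.02] F axial 0.7 depth~ 45.1 lat(world) [-3.1 -1.7 -1.5] j6 -0.91 z [ 0.433 -0.004 -0.901]
```

```bash
python3 -m jog '[[[0,0,-15,0,1],[0,0,-40,0,1],[0,0,-50,0,1],[0,0,-50,0,1],[0,0,-50,0,1]]]'; python3 - <<'E'
from h import *
s=bot.snapshot('side');cv2.imwrite('pics/s5.png',s);t=bot.snapshot('top');cv2.imwrite('pics/t5.png',t)
x0,y0=255,135;im=cv2.resize(np.clip(s[y0:y0+75,x0:x0+70]*1.6,0,255).astype('uint8'),None,fx=8,fy=8,interpolation=cv2.INTER_CUBIC)
a=np.array([-.438,.014,.899]);m=np.array([567.7,113.1,180.3])
u=np.cross(a,[0,1,0]);u/=np.linalg.norm(u);v=np.cross(a,u);th=np.linspace(0,2*np.pi,80)
for h,r,c in((0,27.5,(0,200,0)),(32,17,(0,0,255)),(36,17,(255,0,0))):
    q=P('side')@np.c_[m+h*a+r*(np.cos(th)[:,None]*u+np.sin(th)[:,None]*v),np.ones(80)].T;q=(q[:2]/q[2]).T
    cv2.polylines(im,[np.int32((q-[x0,y0]+.5)*8)],True,c,1)
cv2.imwrite('pics/m5.png',im)
E
```

```text
time_s: 25.45
position: [475.2, 112.1, 365.4]
orientation: [[-0.784, 0.442, 0.436], [0.49, 0.872, -0.003], [-0.381, 0.211, -0.9]]
wrist_force: [0.3, -0.2, -0.8]
gripper_width: 85.0
grip_force: 0.0
```

View pics/m5.png

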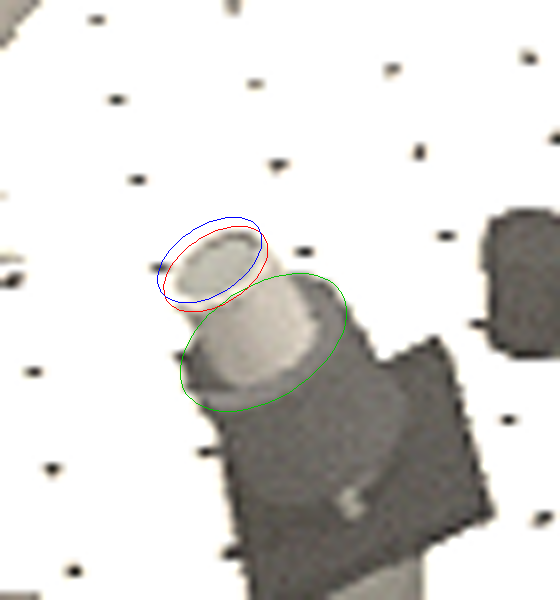

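The rim matches the 32 mm (fully home) outline, centred at about (217,266), and the gripper is clear, so I hand the job in.

```bash
python3 -c "
from cell import bot;print(bot.job_done())"
```

```text
the job is handed in; nothing more can be done
None
```

I twisted the cup down until it seated on the bore floor, let it go with the gripper well clear, and handed the job in at about 25.6 s. The highest wrist force along the axis that I read while working it in was about 19 N, and a final picture matched the 32 mm left outside; the hand-in gave no verdict.

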